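# Open the braced figure jar and hold its cap

## Task

Take the square clear jar of wooden figures (the one whose cap has a raised grip bar) out of the round carousel cup, where it would only spin, and stand it, still closed, fully down in the square well of the wooden brace block. With the jar braced there, unscrew its tight cap (anticlockwise from above), stop turning once the threads let go, and lift it straight up. Finish still holding the cap level in the gripper, centred just above the open mouth, about two centimetres clear of it, with the jar still fully down in the brace and the other tubes and toys left where they were.

Things in the scene. Friction and masses are not known exactly. Their poses are not given: they have to be found in the camera images.
- jar: Square clear plastic jar with wooden figures inside, 52 x 52 mm, 62 mm high to the shoulder, about 0.26 kg. Origin: centre of the underside, z up. Stands upright in a carousel cup at any yaw; closed, it can be lifted by its tight cap. White upright ribs, 8 mm wide, 3 mm proud, 38 to 60 mm high, mark its +x and -x faces.
- jar_mouth (a point): Centre of the jar's mouth: rim of the round neck (32 mm diameter), 78 mm above the jar's origin. A rubber gasket on the rim stands 3 to 7 mm above it and pushes the closed cap up with about 11 N.
- cap: Stainless steel screw cap, 47 mm diameter, 18 mm high, about 150 g, with a grip bar on top along the cap's x: 40 mm long, 16 wide, 20 tall. Origin: centre of the skirt's lower edge, z up; closed, about 67 mm above the jar's origin, rising 1 to 2 mm as it unscrews. The threads let go when the bar is within 30 degrees of the line through the jar's ribs.
- cap_bar (a point): Centre of the cap's grip bar, 28 mm above the cap's origin; pinch the bar across its 16 mm width from above. Closed, the bar stands 70 to 110 degrees clockwise (from above) of the ribs' line (half turns alike). Anticlockwise takes about 0.2 N m; a stop 30 degrees past the line ends the turn. Within 30 degrees of the line it lifts straight off.
- brace: Dark wooden brace block, 94 x 94 mm, 34 mm high, fixed to the table, with a square well 55 x 55 mm and 24 mm deep (its floor 10 mm above the table), edges bevelled by 3 mm. Origin: centre of the underside; the well's sides run along its x and y axes. The jar goes in at any quarter turn.
- brace_floor (a point): Centre of the floor of the brace's well, 10 mm above the table; the seated jar's origin lies here. Axes as the brace.
- carousel: Round plywood carousel, brake on (it does not turn), 210 mm diameter, deck 20 mm above the table, with four round cups (inside diameter 77 mm, rim 10 mm high) centred at x = +-62, y = +-62 mm of its own axes, and a centre post 81 mm high. Origin: centre of the underside.
- tube1: Round clear tube with a flat white cap, 57 mm diameter, 72 mm high, in another carousel cup; leave alone. Origin: centre of the underside.
- tube2: As tube1.
- tube3: As tube1.
- fire_engine: Toy fire engine, 110 x 44 mm, 55 mm high, long along its x; leave alone. Origin: underside centre.
- bus: Silver toy bus, 120 x 44 mm, 52 mm high, long along its x; leave alone. Origin: underside centre.
- hedge: Green hedge, 142 x 28 mm, 44 mm high, long along its x; leave alone. Origin: underside centre.
- pylon: Stainless steel bridge pylon, 60 x 40 mm, 97 mm high; leave alone. Origin: underside centre.
Mind the look-alikes: they are no part of the job. Leave any purple look-alike of the cap alone.

How it is judged (in metres and radians):
On the way, in this order (a step that is already met when the one before it is completed fails the run):
1. the jar stands fully down in the brace's well with its cap still screwed on (z of jar in the frame of brace_floor between -0.004 and 0.004 m and horizontal distance between jar and brace_floor below 0.006 m and angle between jar's own z axis and vertical below 0.08 rad and angle between the x axis of cap and the x axis of jar, either way round above 0.75 rad and z of cap in the frame of jar below 0.075 m), for 0.2 s.
2. with the jar in the brace, the cap is unscrewed until the threads let go (z of jar in the frame of brace_floor between -0.004 and 0.004 m and horizontal distance between jar and brace_floor below 0.006 m and angle between jar's own z axis and vertical below 0.08 rad and angle between the x axis of cap and the x axis of jar, either way round below 0.62 rad and z of cap in the frame of jar below 0.082 m), for 0.05 s.
At the end, for the whole second after the job is handed in: Jar fully down in the brace (origin within 4 mm in height, 6 mm sideways of the well floor, upright). Fingers hold the cap still and level, touching neither jar nor brace, its lower edge 4 to 47 mm above the rim, centred within 15 mm, bar within 0.7 rad of the line through the ribs (z of jar in the frame of brace_floor between -0.004 and 0.004 m and horizontal distance between jar and brace_floor below 0.006 m and angle between jar's own z axis and vertical below 0.08 rad and angle between the x axis of cap and the x axis of jar, either way round below 0.7 rad and z of cap in the frame of jar between 0.082 and 0.125 m and horizontal distance between cap and jar below 0.015 m and angle between cap's own z axis and vertical below 0.2 rad and linear speed of cap below 0.02 m/s and contact force between cap and the fingers above 1 N and contact force between cap and jar below 0.05 N and contact force between cap and brace below 0.05 N); the arm keeps its last pose, push and grip.
It fails at once if another tube moved by more than 25 mm or tipped (distance of any of tube1, tube2, tube3 from where it was at the start of the episode above 0.025 m or angle between any of tube1, tube2, tube3's own z axis and vertical above 0.4 rad).
It fails at once if a toy moved by more than 25 mm or tipped (distance of any of fire_engine, bus, hedge, pylon from where it was at the start of the episode above 0.025 m or angle between any of fire_engine, bus, hedge, pylon's own z axis and vertical above 0.4 rad).
It fails at once if the jar is tipped over (angle between jar's own z axis and vertical above 0.5 rad).
It also fails if it takes over 45 s, if anything falls off the work surface, if the arm or the gripper's body presses on something with over 40 N, if the wrist force passes 120 N, or if a joint passes its speed limit or range.

## Robot

A 6-joint arm with a two-finger parallel gripper is mounted at the origin on the work surface. World frame = base frame: x ahead of the robot, y to its left, z up, the work surface at z = 0. Lengths are in m, angles in degrees, forces in N, time in s.
With the tool pointing down it reaches from about 0.375 to 0.9 m from the base axis. Payload 3.1 kg.
Tool frame: the origin (TCP) lies on the centre line of the jaws, within the pads' length; the fingertips stand 22 mm ahead of it and the grasp point (between the pads) lies 3 mm ahead of it; z points along the fingers, y is the line along which they close (so a half turn about z gives the same grasp; the last joint's range is limited). The gripper opens to 87 mm and grips with 3 to 60 N. Pads are 19 mm wide; open, the fingers measure 117 mm over their backs; the gripper's body (75 mm by 190 mm) begins 51 mm behind the grasp point.
Start: joints at [-79.842, 30.224, 82.088, -0, 67.689, -10.227], TCP at [0.218, -0.586, 0.208] pointing down, gripper open.
Joint ranges: [-176.69, 176.69], [-43.24, 126.21], [12.49, 139.97], [-82, 262], [0, 151.66], [-163.58, 163.58]. Speed limits (degrees/s): [159.86, 159.86, 180, 180, 180, 180].

## Interface

Orientations are given as a 3x3 rotation matrix whose columns are the frame's x, y, z axes.
In Python, from rig import * gives the robot as it stands.
- The arm moves only by the shell command python3 -m jog 'ROWS'. ROWS is text: rows parted by semicolons, each of 7 numbers parted by spaces: the shift along the tool's x, y, z in mm, then the turn, a rotation vector about the tool's x, y, z in rad, then the finger opening in mm, from 0 to 87. In form: tx ty tz ax ay az fingers; .... A call has 1 to 12 rows; each row shifts and turns the commanded pose from where the row before left it, along the tool's axes as they then stand; what a row does not reach is not made up. A row lasts 1/8 s, in which the tool goes at most 62.5 mm and 10.7 degrees, less where a joint would pass 70% of its speed; a pose out of reach is approached as far as the arm can. A call with a gripper value outside its range is refused whole. The fingers move at their own pace and stop on an object; the grip force is fixed at half the most. Time passes only in rows, so rows that do not move let the fingers close. It gives the time, the measured TCP pose, the force, the opening and the grip force at its end, in the units of the state.
- read_state(): the state, without advancing time (a new reading comes with each control period).
- capture(name): name is "scene" or "top" or "wrist"; returns a dict with "color" (420x560x3 uint8, red, green, blue), "camera_matrix" (3x3 intrinsics, pixels), "R" (3x3) and "t" (3): a world point X has camera coordinates R X + t. Camera axes: x right, y down, z forward; pixel columns grow to the right and rows downward; lengths in m; the calibration is good to about 2 mm. A picture is of the moment at which its call begins. There is no depth.
- hand_in(): hands the job in; it is judged then, once.
Trained networks look in the newest picture that a camera, given by its name, has taken for a name from the list of things; names that differ only in an ending like _2 or _b are one class to them, and where a whole thing is asked for, a point or a joint stands for the part that bears it (a point fixed in the world has none). Each returns a list of dicts, best first, with "conf" (0 to 1); they miss things now and then, are a little off and sometimes report something else, mostly with a low value. They report only what shows in the picture. A call takes as long as a camera call. They do not tell look-alikes from the thing itself.
- find_in(camera, target): "at" ([x, y, z] in m, in world coordinates, good to about 4 mm: the middle of the surface that is visible of it).
- trace(camera, target): "pixels" (420x560 bool, what is visible of it).
- place_of(camera, target): "at" ([x, y, z] in m, in world coordinates, good to about 4 mm: a listed point, or the origin of a listed thing).
The state is a dict: "time_s": time; "joint_positions": joint angles; "qvel": joint speeds; "tau": joint torques, N m; "position": TCP position; "tcp_rot": TCP orientation; "force": force on the tool from outside, world axes, zero at the start; "moment": the same for the moment, N m; "opening": opening from 0.0 (shut) to 1.0 (fully open); "grasp_force": force on a finger pad.
Only numpy, scipy, OpenCV 4.12 (cv2) and the standard library are available. Lean on these libraries where they do the work, as an engineer would, in place of code of your own. Each camera call takes 0.05 s, during which the arm holds its last target. There are 200 camera calls.

## Working session

There is one attempt and no reset: what is moved stays moved. The work goes in short steps, Python scripts to look and compute and a shell command to move; the robot and the scene stay as the last step left them, time stands still between calls to the robot, and variables do not carry over. Pictures are saved under pics/ and viewed, at most 10 in all, crops included, and the job is handed in when it is done.

```bash
mkdir -p pics; ls
python3 - <<'E'
from rig import *
import cv2,numpy as np
for c in ["scene","top"]:
    p=capture(c); cv2.imwrite(f"pics/{c}0.png",cv2.cvtColor(p["color"],cv2.COLOR_RGB2BGR))
    print(c, -p["R"].T@p["t"])
    for n in ["jar","cap","cap_bar","brace","brace_floor","carousel","tube1","fire_engine","pylon","hedge","bus"]:
        print(n,[(np.round(d["at"],3).tolist(),round(d["conf"],2)) for d in place_of(c,n)])
s=read_state(); print(s["time_s"],s["position"],s["tcp_rot"])
E
```

```text
pics
scene [0.85517778 0.45558757 0.93028654]
jar [([0.449, 0.274, 0.017], 0.6)]
cap [([0.453, 0.278, 0.086], 0.67), ([0.344, 0.213, -0.001], 0.66), ([0.338, 0.311, 0.002], 0.63)]
cap_bar [([0.344, 0.31, 0.026], 0.83), ([0.345, 0.216, 0.028], 0.76), ([0.454, 0.274, 0.118], 0.73)]
brace [([0.538, -0.259, 0.002], 0.78)]
brace_floor [([0.538, -0.261, 0.01], 0.84)]
carousel [([0.522, 0.224, 0.002], 0.98)]
tube1 [([0.575, 0.294, 0.017], 0.82), ([0.599, 0.174, 0.022], 0.71), ([0.478, 0.154, 0.019], 0.59)]
fire_engine [([0.408, -0.006, 0.001], 0.83), ([0.451, 0.273, 0.117], 0.66)]
pylon [([0.711, 0.008, 0.001], 0.74)]
hedge [([0.734, -0.198, -0.001], 0.69), ([0.524, 0.225, 0.004], 0.58)]
bus [([0.736, 0.19, -0.002], 0.96), ([0.45, 0.273, 0.019], 0.3)]
top [ 0.4163114  -0.01537433  0.9888632 ]
jar [([0.45, 0.278, 0.018], 0.8)]
cap [([0.339, 0.306, 0.002], 0.89), ([0.344, 0.21, 0.001], 0.77), ([0.454, 0.272, 0.087], 0.72), ([0.712, 0.008, 0.0], 0.46)]
cap_bar [([0.339, 0.308, 0.033], 0.93), ([0.452, 0.272, 0.116], 0.75), ([0.346, 0.212, 0.03], 0.61), ([0.452, 0.276, 0.087], 0.35), ([0.473, 0.152, 0.016], 0.32)]
brace [([0.536, -0.261, -0.002], 0.67)]
brace_floor [([0.537, -0.255, 0.012], 0.71), ([0.575, 0.297, 0.02], 0.44)]
carousel [([0.523, 0.226, 0.001], 0.66)]
tube1 [([0.598, 0.172, 0.021], 0.97), ([0.474, 0.151, 0.02], 0.96), ([0.576, 0.296, 0.021], 0.66), ([0.738, -0.201, -0.003], 0.63)]
fire_engine [([0.406, -0.004, -0.004], 0.68)]
pylon [([0.71, 0.009, -0.003], 0.82), ([0.574, 0.298, 0.02], 0.21)]
hedge [([0.74, -0.201, -0.002], 0.68)]
bus [([0.742, 0.187, -0.001], 0.88)]
1.2 [ 0.21773976 -0.5858134   0.20824237] [[ 9.37367858e-01  3.48341066e-01 -4.05721781e-06]
 [ 3.48341066e-01 -9.37367857e-01  5.04653089e-05]
 [ 1.37760339e-05 -4.87178541e-05 -9.99999999e-01]]
```

Run:
```python
import cv2,numpy as np
a=cv2.imread("pics/top0.png");b=cv2.imread("pics/scene0.png")
cv2.imwrite("pics/both.png",np.hstack([cv2.resize(a,(400,300)),cv2.resize(b,(400,300))]))
from rig import *
p=capture("top");K,R,t=p["camera_matrix"],p["R"],p["t"]
def px(X): q=K@(R@np.array(X)+t); return q[:2]/q[2]
out=[]
for X in [(0.452,0.274,0.115),(0.537,-0.259,0.03)]:
    u,v=px(X).astype(int);print(u,v, [px(np.array(X)+d).round() for d in np.eye(3)[:2]*.05])
    c=a[max(v-40,0):v+40,max(u-40,0):u+40];out.append(cv2.resize(c,(400,400),interpolation=cv2.INTER_CUBIC))
cv2.imwrite("pics/crops.png",np.hstack(out))
```

```text
151 255 [array([153., 233.]), array([129., 255.])]
381 225 [array([381., 206.]), array([361., 225.])]
```

View pics/both.png

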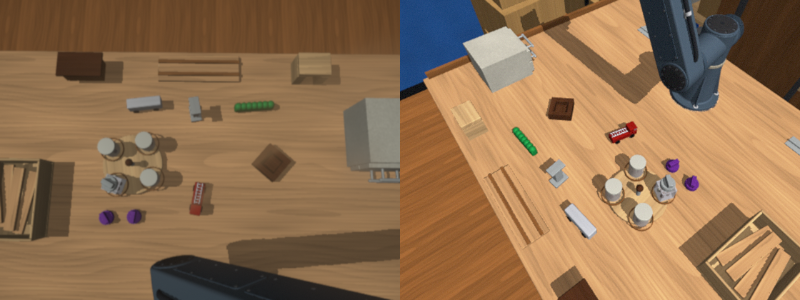

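View pics/crops.png

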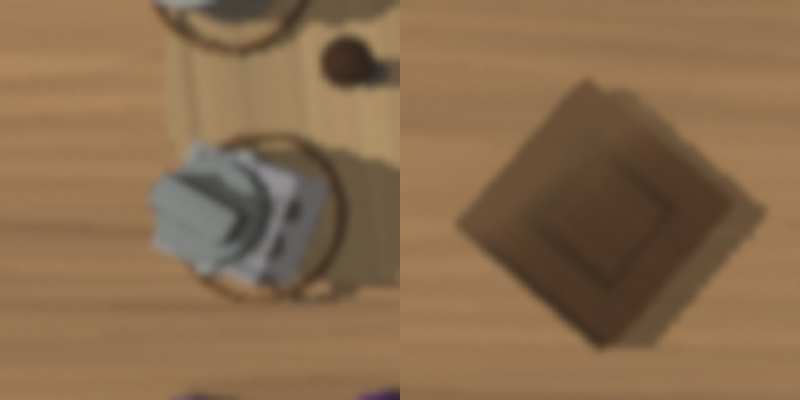

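The jar (bar direction about 56° in the world) stands in the lower-left carousel cup at top-crop (200,210), with the purple look-alikes at (107,217) and (134,217). The brace is at crop (600,215), turned about 47°. I'll look from above the brace with the wrist camera on the way.

```bash
python3 -m jog '46 -21.5 -8 0 0 0 60;46 -21.5 -8 0 0 0 60;46 -21.5 -8 0 0 0 60;46 -21.5 -8 0 0 0 60;46 -21.5 -8 0 0 0 60;46 -21.5 -8 0 0 0 60;46 -21.5 -8 0 0 0 60;46 -21.5 -8 0 0 0 60;46 -21.5 -8 0 0 0 60;0 0 0 0 0 0 60'
cat > h.py <<'E'
from rig import *
import cv2,numpy as np
def shot(c,f):
    p=capture(c); cv2.imwrite(f"pics/{f}.png",cv2.cvtColor(p["color"],cv2.COLOR_RGB2BGR)); return p
def toplane(p,uv,z):
    K,R,t=p["camera_matrix"],p["R"],p["t"]; C=-R.T@t
    d=R.T@np.linalg.inv(K)@np.array([uv[0],uv[1],1.]); return C+d*(z-C[2])/d[2]
def go(X,yaw=None):
    s=read_state();T=s["tcp_rot"];print("t",s["time_s"],"pos",s["position"].round(4) if hasattr(s["position"],"round") else s["position"],"yaw",np.degrees(np.arctan2(T[1][0],T[0][0])).round(2),"q",np.round(s["joint_positions"],1))
    print("shift mm tool",(np.array(T).T@(np.array(X)-s["position"])*1000).round(1))
def quad(m):
    c=max(cv2.findContours(m.astype(np.uint8),0,2)[0],key=cv2.contourArea)
    return c.reshape(-1,2)
E
python3 - <<'E'
from h import *
p=shot("wrist","w1"); print(-p["R"].T@p["t"])
for n in ["brace","brace_floor"]: print([(np.round(d["at"],4).tolist(),round(d["conf"],2)) for d in place_of("wrist",n)])
for d in trace("wrist","brace")[:1]:
    m=np.asarray(d["pixels"]); c=quad(m)
    ap=cv2.approxPolyDP(cv2.convexHull(c),8,True).reshape(-1,2); print(ap.tolist()); print([toplane(p,u,.034).round(4).tolist() for u in ap])
go([.452,.274,.25])
E
```

```text
time_s: 2.5
position: [0.5408, -0.2577, 0.281]
tcp_rot: [[0.936, 0.353, 0.002], [0.353, -0.936, -0.001], [0.002, 0.001, -1.0]]
force: [-0.2, -0.4, -0.5]
opening: 0.687
grasp_force: 0.0
[ 0.61993303 -0.22804503  0.45680543]
[([0.5366, -0.2545, 0.0011], 0.67)]
[([0.5352, -0.2544, 0.0136], 0.8)]
[[297, 137], [325, 196], [270, 224], [239, 168]]
[[0.6007, -0.2541, 0.034], [0.5385, -0.3213, 0.034], [0.471, -0.2622, 0.034], [0.5335, -0.194, 0.034]]
t 2.7 pos [ 0.5375 -0.2609  0.2799] yaw 20.32 q [-36.6  24.   81.1  -0.   75.   33.1]
shift mm tool [ 105.7 -531.3   30. ]
```

View pics/w1.png

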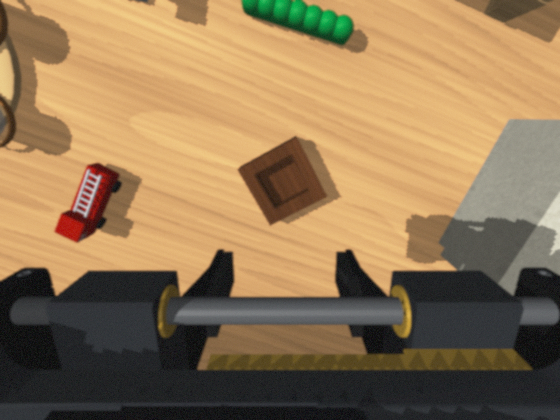

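Brace: centre about (0.536, -0.258), yaw about 48°; it shows at pixels (239–325, 137–224), with the well inside. On to the jar.

```bash
python3 -m jog '9.6 -48.3 0 0 0 0 60;9.6 -48.3 0 0 0 0 60;9.6 -48.3 0 0 0 0 60;9.6 -48.3 0 0 0 0 60;9.6 -48.3 0 0 0 0 60;9.6 -48.3 0 0 0 0 60;9.6 -48.3 0 0 0 0 60;9.6 -48.3 0 0 0 0 60;9.6 -48.3 0 0 0 0 60;9.6 -48.3 0 0 0 0 60;9.6 -48.3 0 0 0 0 60' && python3 -m jog '0 0 0 0 0 -0.155 60;0 0 0 0 0 -0.155 60;0 0 0 0 0 -0.155 60;0 0 0 0 0 -0.155 60;0 0 0 0 0 0 60;0 0 0 0 0 0 60'
python3 - <<'E'
from h import *
p=shot("wrist","w2"); print(-p["R"].T@p["t"])
for n in ["jar","cap","cap_bar"]: print(n,[(np.round(d["at"],4).tolist(),round(d["conf"],2)) for d in place_of("wrist",n)])
for d in trace("wrist","cap_bar")[:3]:
    c=quad(np.asarray(d["pixels"])); print(c.mean(0),cv2.minAreaRect(c),d["conf"])
    r=cv2.boxPoints(cv2.minAreaRect(c)); print([toplane(p,u,.125).round(4).tolist() for u in r])
go([.452,.274,.13])
a=cv2.imread("pics/w2.png");cv2.imwrite("pics/w2c.png",cv2.resize(a[100:320,130:430],(800,587),interpolation=cv2.INTER_CUBIC))
E
```

```text
time_s: 4.08
position: [0.4525, 0.2745, 0.2802]
tcp_rot: [[0.938, 0.346, -0.0], [0.346, -0.938, -0.0], [-0.0, 0.0, -1.0]]
force: [1.1, -0.1, -0.1]
opening: 0.688
grasp_force: 0.0
time_s: 4.82
position: [0.4526, 0.2737, 0.2802]
tcp_rot: [[0.564, 0.826, -0.0], [0.826, -0.564, -0.0], [-0.0, -0.0, -1.0]]
force: [-0.8, 0.3, -0.0]
opening: 0.694
grasp_force: 0.0
[0.50061582 0.34334468 0.45575299]
jar []
cap [([0.3417, 0.2131, 0.0027], 0.96), ([0.3419, 0.3042, -0.0009], 0.95), ([0.4521, 0.277, 0.0902], 0.84)]
cap_bar [([0.3388, 0.3089, 0.0313], 0.83), ([0.4545, 0.2766, 0.1166], 0.8), ([0.3435, 0.2112, 0.0289], 0.64), ([0.712, 0.0078, -0.0004], 0.16)]
[282.82758621 188.89655172] ((283.0000305175781, 188.00001525878906), (41.01219177246094, 41.01219177246094), 45.0) 0.87
[[0.4295, 0.2989, 0.125], [0.474, 0.3071, 0.125], [0.4825, 0.2626, 0.125], [0.4368, 0.2528, 0.125]]
[247.725 246.575] ((249.0, 244.5), (31.0, 30.0), 90.0) 0.78
[[0.3818, 0.2728, 0.125], [0.4104, 0.2532, 0.125], [0.3874, 0.221, 0.125], [0.3577, 0.2412, 0.125]]
[209.9122807  200.73684211] ((210.2069091796875, 198.51722717285156), (33.79655075073242, 33.4251594543457), 68.19859313964844) 0.67
[[0.3688, 0.3391, 0.125], [0.4058, 0.3306, 0.125], [0.3953, 0.2943, 0.125], [0.3569, 0.3025, 0.125]]
t 5.075 pos [0.4524 0.2745 0.2803] yaw 55.86 q [19.1 18.1 90.5  0.  71.4 53.3]
shift mm tool [ -0.6  -0.  150.3]
```

View pics/w2c.png

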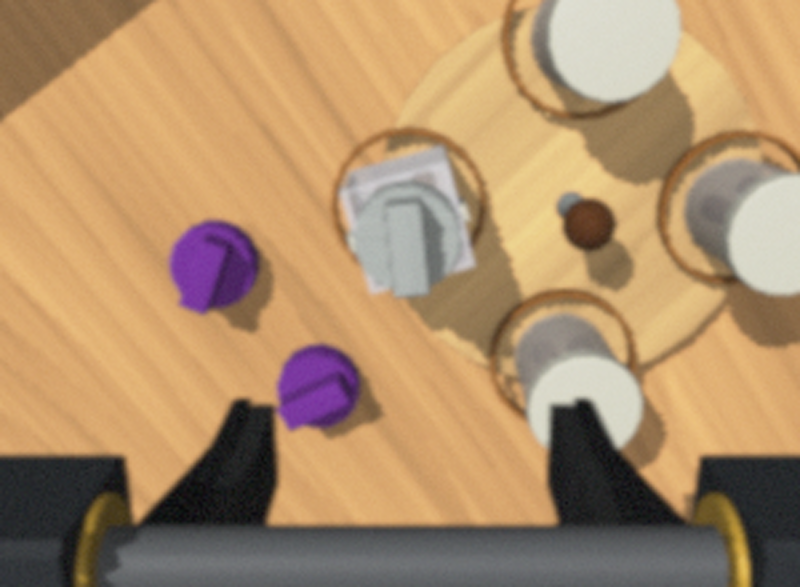

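Run:
```python
from h import *
p=capture("wrist")
f=lambda u:(u[0]*300/800+130,u[1]*220/587+100)
P=[toplane(p,f(u),.125)[:2] for u in [(385,203),(423,200),(430,293),(395,297)]]
print(np.mean(P,0),np.array(P).round(4).tolist())
an=lambda v:np.degrees(np.arctan2(v[1],v[0])).round(1)
print("bar",an(P[0]-P[3]),an(P[1]-P[2]))
J=[toplane(p,f(u),.082)[:2] for u in [(340,188),(440,148),(475,265),(375,292)]]
print("jar",[an(J[(i+1)%4]-J[i]) for i in range(4)],[np.linalg.norm(J[(i+1)%4]-J[i]).round(4) for i in range(4)],np.mean(J,0))
```

```text
[0.45241671 0.27640959] [[0.4555, 0.2979], [0.4691, 0.2901], [0.4492, 0.2554], [0.4359, 0.2623]]
bar 61.2 60.3
jar [np.float64(-12.6), np.float64(-106.8), np.float64(161.5), np.float64(72.9)] [np.float64(0.0494), np.float64(0.0576), np.float64(0.0495), np.float64(0.0525)] [0.45257604 0.27755863]
```

```bash
python3 -m jog '0 0 0 0 0 -0.085 60;1.5 -0.8 0 0 0 0 60;0 0 40 0 0 0 50;0 0 40 0 0 0 50;0 0 40 0 0 0 50;0 0 15 0 0 0 50;0 0 15 0 0 0 50;0 0 0 0 0 0 50' && python3 -m jog '0 0 0 0 0 0 8;0 0 0 0 0 0 8;0 0 0 0 0 0 8;0 0 0 0 0 0 8;0 0 0 0 0 0 8;0 0 0 0 0 0 8'
```

```text
time_s: 6.12
position: [0.4524, 0.2763, 0.13]
tcp_rot: [[0.488, 0.873, -0.001], [0.873, -0.488, -0.0], [-0.0, -0.0, -1.0]]
force: [0.9, -0.9, -0.5]
opening: 0.573
grasp_force: 0.0
time_s: 6.88
position: [0.4523, 0.2763, 0.1302]
tcp_rot: [[0.488, 0.873, -0.0], [0.873, -0.488, -0.0], [-0.0, -0.0, -1.0]]
force: [0.0, -0.1, -0.0]
opening: 0.1
grasp_force: 0.0
```

The fingers closed with nothing between them, so I'll look before going on.

Run:
```python
from h import *
p=shot("wrist","w3"); q=shot("scene","s3")
K,R,t=q["camera_matrix"],q["R"],q["t"];x=K@(R@np.array([.452,.276,.115])+t);u,v=(x[:2]/x[2]).astype(int)
print(u,v); s=cv2.imread("pics/s3.png")[max(v-50,0):v+50,u-50:u+50]
a=cv2.imread("pics/w3.png")
cv2.imwrite("pics/w3c.png",np.hstack([cv2.resize(s,(390,390),interpolation=2),cv2.resize(a[100:380,140:420],(390,390),interpolation=2)]))
for c in ["wrist","scene"]: print([(np.round(d["at"],4).tolist(),round(d["conf"],2)) for d in place_of(c,"cap_bar")])
go([.452,.276,.13]); print(read_state()["opening"],read_state()["grasp_force"])
```

```text
375 253
[([0.4512, 0.2764, 0.1172], 0.89), ([0.3402, 0.3116, 0.0256], 0.64)]
[([0.3404, 0.3091, 0.0268], 0.89), ([0.451, 0.2736, 0.1148], 0.69), ([0.4506, 0.2759, 0.0832], 0.63)]
t 7.075 pos [0.4523 0.2763 0.1302] yaw 60.78 q [ 19.3  29.3 100.1   0.   50.6  48.5]
shift mm tool [-0.4 -0.2  0.2]
0.09378382106457156 0.0
```

View pics/w3c.png

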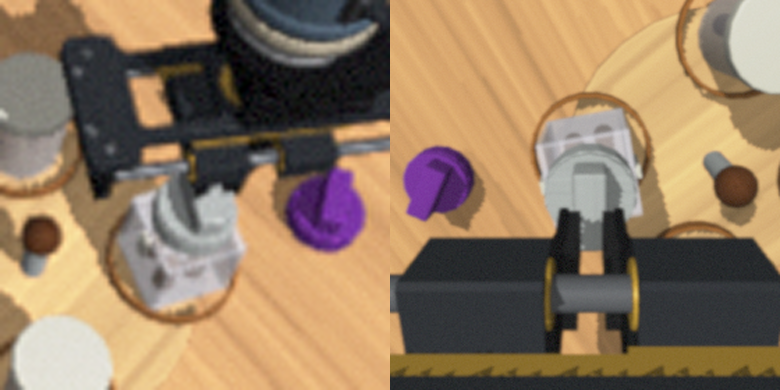

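Run:
```python
from h import *
p=capture("wrist");K,R,t=p["camera_matrix"],p["R"],p["t"]
s=read_state();T=np.array(s["tcp_rot"]);o=np.array(s["position"])
def pr(X):
    q=K@(R@np.array(X)+t);u=q[:2]/q[2]; return ((u[0]-140)*390/280+390).round(),((u[1]-100)*390/280).round()
for n,v in dict(tipL=(9.5,4,22),tipR=(9.5,-4,22),tipback=(-9.5,4,22),tip19=(9.5,4,3),bar_end_top=(20,8,5),bar_end_top2=(20,-8,5),bar_far=(-20,8,5),bar_far2=(-20,-8,5),barbase=(20,8,25)).items(): print(n,pr(o+T@np.array(v)/1000))
```

```text
tipL (np.float64(599.0), np.float64(180.0))
tipR (np.float64(582.0), np.float64(180.0))
tipback (np.float64(598.0), np.float64(215.0))
tip19 (np.float64(599.0), np.float64(195.0))
bar_end_top (np.float64(608.0), np.float64(172.0))
bar_end_top2 (np.float64(573.0), np.float64(172.0))
bar_far (np.float64(607.0), np.float64(250.0))
bar_far2 (np.float64(574.0), np.float64(250.0))
barbase (np.float64(607.0), np.float64(158.0))
```

```bash
python3 -m jog '0 0 0 0 0 0 44;0 0 0 0 0 0 44;0 0 0 0 0 0 44;0 0 1 0 0 0 44;0 0 1 0 0 0 44;0 0 0 0 0 0 44'
python3 - <<'E'
from h import *
p=capture("wrist");K,R,t=p["camera_matrix"],p["R"],p["t"]
s=read_state();T=np.array(s["tcp_rot"]);o=np.array(s["position"])
def pr(X):
    q=K@(R@np.array(X)+t);return q[:2]/q[2]
for x in (-9.5,9.5):
  for z in (-20,-10,0,10,22):
    a,b=pr(o+T@np.array((x,30,z))/1000),pr(o+T@np.array((x,-30,z))/1000); print(x,z,a.round(),b.round(),"obs 336/233,252")
E
```

```text
time_s: 7.88
position: [0.4523, 0.2763, 0.1281]
tcp_rot: [[0.488, 0.873, -0.0], [0.873, -0.488, -0.0], [-0.0, -0.0, -1.0]]
force: [-0.1, -0.8, -0.4]
opening: 0.499
grasp_force: 0.0
-9.5 -20 [336. 286.] [232. 286.] obs 336/233,252
-9.5 -10 [333. 277.] [235. 277.] obs 336/233,252
-9.5 0 [331. 269.] [237. 269.] obs 336/233,252
-9.5 10 [329. 262.] [239. 262.] obs 336/233,252
-9.5 22 [326. 254.] [242. 254.] obs 336/233,252
9.5 -20 [337. 256.] [230. 256.] obs 336/233,252
9.5 -10 [335. 248.] [233. 249.] obs 336/233,252
9.5 0 [332. 242.] [236. 242.] obs 336/233,252
9.5 10 [330. 236.] [238. 236.] obs 336/233,252
9.5 22 [327. 229.] [241. 229.] obs 336/233,252
```

Run:
```python
from h import *
p=shot("wrist","w4"); q=shot("scene","s4")
s=cv2.imread("pics/s4.png")[203:303,325:425]
a=cv2.imread("pics/w4.png")
cv2.imwrite("pics/w4c.png",np.hstack([cv2.resize(s,(400,400),interpolation=2),cv2.resize(a[180:300,220:340],(400,400),interpolation=2)]))
```

```text
(no output)
```

View pics/w4c.png

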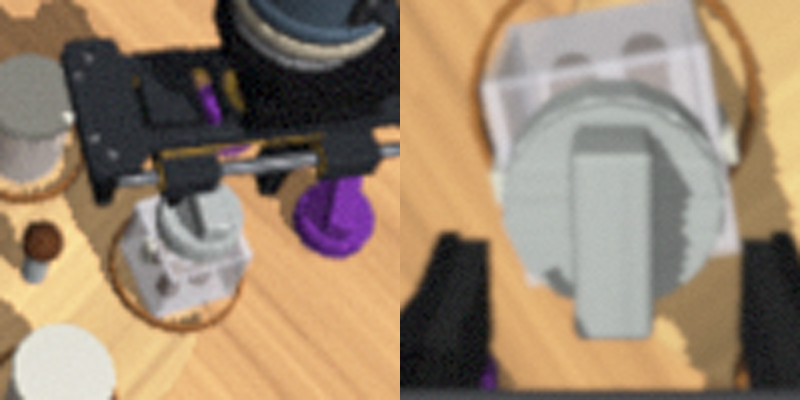

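Both views show the fingertips higher than the figures imply: they straddle the bar but end above it. I'll go down carefully, watching the force.

```bash
python3 -m jog '0 0 1 0 0 0 44;0 0 1 0 0 0 44;0 0 1 0 0 0 44;0 0 0 0 0 0 44' | grep -E 'pos|force'
python3 - <<'E'
from h import *
q=capture("scene");K,R,t=q["camera_matrix"],q["R"],q["t"]
s=read_state();T=np.array(s["tcp_rot"]);o=np.array(s["position"]);o[2]=.128
for z in (-30,-15,0,22):
  for y in (-24,24):
    x=K@(R@(o+T@np.array((0,y,z))/1000)+t);u=x[:2]/x[2];print(z,y,((u-[325,203])*4).round(),"obs 270,185")
E
```

```text
position: [0.4523, 0.2762, 0.1251]
force: [0.1, -0.3, 0.2]
grasp_force: 0.0
-30 -24 [262. 166.] obs 270,185
-30 24 [176. 175.] obs 270,185
-15 -24 [255. 178.] obs 270,185
-15 24 [171. 187.] obs 270,185
0 -24 [249. 190.] obs 270,185
0 24 [166. 199.] obs 270,185
22 -24 [240. 207.] obs 270,185
22 24 [158. 216.] obs 270,185
```

```bash
for i in 1; do python3 -m jog '0 0 2 0 0 0 44;0 0 2 0 0 0 44;0 0 2 0 0 0 44;0 0 2 0 0 0 44;0 0 2 0 0 0 44;0 0 0 0 0 0 44' | grep -E 'pos|force'; done; python3 -m jog '0 0 0 0 0 0 8;0 0 0 0 0 0 8;0 0 0 0 0 0 8;0 0 0 0 0 0 8;0 0 0 0 0 0 8'
```

```text
position: [0.4522, 0.2762, 0.1151]
force: [-0.2, -1.1, 0.9]
grasp_force: 0.0
time_s: 9.95
position: [0.4524, 0.2763, 0.1153]
tcp_rot: [[0.488, 0.873, 0.0], [0.873, -0.488, 0.0], [0.0, 0.0, -1.0]]
force: [-0.1, -1.4, -0.6]
opening: 0.105
grasp_force: 0.0
```

```bash
python3 -m jog '0 0 0 0 0 0 44;0 0 0 0 0 0 44;0 0 2 0 0 0 44;0 0 2 0 0 0 44;0 0 2 0 0 0 44;0 0 2 0 0 0 44;0 0 0 0 0 0 44' | grep -E 'pos|force';  python3 -m jog '0 0 0 0 0 0 8;0 0 0 0 0 0 8;0 0 0 0 0 0 8;0 0 0 0 0 0 8;0 0 0 0 0 0 8'
```

```text
position: [0.4522, 0.2762, 0.107]
force: [-0.3, 0.8, 0.4]
grasp_force: 0.0
time_s: 11.45
position: [0.4522, 0.2764, 0.1073]
tcp_rot: [[0.488, 0.873, -0.0], [0.873, -0.488, 0.0], [0.0, -0.0, -1.0]]
force: [0.1, 0.2, -0.5]
opening: 0.176
grasp_force: 30.0
```

```bash
python3 -m jog '0 0 0 0 0 0 30;0 0 0 0 0 0 30;0 0 2 0 0 0 30;0 0 2 0 0 0 30;0 0 1.5 0 0 0 30;0 0 1.5 0 0 0 30;0 0 0 0 0 0 30' | grep -E 'pos|force|open';  python3 -m jog '0 0 0 0 0 0 8;0 0 0 0 0 0 8;0 0 0 0 0 0 8;0 0 0 0 0 0 8;0 0 -5 0 0 0 8;0 0 -10 0 0 0 8;0 0 -15 0 0 0 8;0 0 -20 0 0 0 8'|grep -vE rot
python3 - <<'E'
from h import *
p=shot("scene","s5");shot("wrist","w5")
a=cv2.imread("pics/s5.png");b=cv2.imread("pics/w5.png")
cv2.imwrite("pics/w5c.png",np.hstack([cv2.resize(a[193:303,320:430],(400,400),interpolation=2),cv2.resize(b[150:300,205:355],(400,400),interpolation=2)]))
E
```

```text
position: [0.4523, 0.2762, 0.1001]
force: [0.4, 0.5, 0.1]
opening: 0.346
grasp_force: 0.0
time_s: 13.32
position: [0.4521, 0.2761, 0.1512]
force: [-0.4, -0.2, -4.5]
opening: 0.179
grasp_force: 30.0
```

View pics/w5c.png

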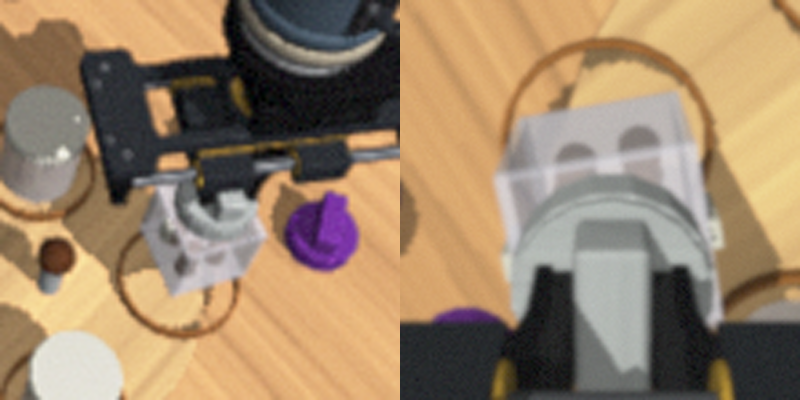

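Run:
```python
from h import *
p=capture("wrist")
f=lambda u:(u[0]*.375-150+205,u[1]*.375+150)
s=read_state();print(s["position"]);b=s["position"][2]-.080
an=lambda v:np.degrees(np.arctan2(v[1],v[0])).round(1)
for n,A,B,h in [("shoulder",(500,178),(695,145),.062),("base",(515,115),(675,92),0),("ribs",(510,262),(713,232),.058)]:
    a,c=toplane(p,f(A),b+h),toplane(p,f(B),b+h); print(n,an(c-a),np.linalg.norm(c-a).round(4),((a+c)/2).round(4))
go([.536,-.258,.25])
```

```text
[0.45350063 0.27667392 0.15185664]
shoulder -19.4 0.0496 [0.4631 0.2995 0.1339]
base -21.0 0.0522 [0.4621 0.3008 0.0719]
ribs -20.3 0.0543 [0.454  0.2761 0.1299]
t 13.475 pos [0.4535 0.2767 0.1519] yaw 60.78 q [19.3 27.4 99.  -0.  53.3 48.5]
shift mm tool [-426.1  333.3  -98.5]
```

```bash
python3 -m jog '0 0 -25 0 0 0 8;0 0 -40 0 0 0 8;0 0 -33 0 0 0 8;-24 18.8 0 0 0 0 8;-28 21.9 0 0 0 0 8;-28 21.9 0 0 0 0 8;-28 21.9 0 0 0 0 8;-28 21.9 0 0 0 0 8;-28 21.9 0 0 0 0 8;-28 21.9 0 0 0 0 8;-28 21.9 0 0 0 0 8;-28 21.9 0 0 0 0 8' |grep -E "pos|gras" && python3 -m jog '-28 21.9 0 0 0 0 8;-28 21.9 0 0 0 0 8;-28 21.9 0 0 0 0 8;-28 21.9 0 0 0 0 8;-28 21.9 0 0 0 0 8;-24 18.8 0 0 0 0 8;-14 10.9 0 0 0 0 8;0 0 0 0 0 0.096 8;0 0 0 0 0 0.096 8;0 0 0 0 0 0.096 8;0 0 0 0 0 0.096 8;0 0 0 0 0 0 8'|grep -vE rot
python3 - <<'E'
from h import *
p=shot("wrist","w6"); go([.536,-.2578,.18])
for n in ["jar","brace","brace_floor"]: print(n,[(np.round(d["at"],4).tolist(),round(d["conf"],2)) for d in place_of("wrist",n)])
b=cv2.imread("pics/w6.png")
cv2.imwrite("pics/w6c.png",cv2.resize(b[90:300,180:390],(600,600),interpolation=2))
E
```

```text
position: [0.4999, -0.0358, 0.2475]
grasp_force: 30.0
time_s: 16.48
position: [0.5347, -0.2573, 0.2477]
force: [-0.2, 0.6, -4.4]
opening: 0.181
grasp_force: 30.0
t 16.525 pos [ 0.5348 -0.2574  0.2478] yaw 38.9 q [-36.5  25.4  84.    0.   70.7  14.6]
shift mm tool [ 0.7  1.1 67.8]
jar [([0.5346, -0.2562, 0.1651], 0.69)]
brace [([0.5379, -0.2595, 0.0034], 0.68)]
brace_floor [([0.5379, -0.2526, 0.0126], 0.92)]
```

View pics/w6c.png

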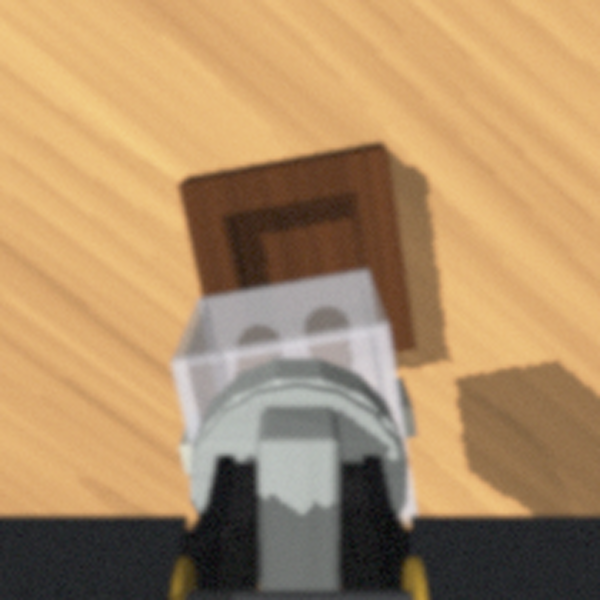

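Run:
```python
from h import *
p=capture("wrist")
f=lambda u:(u[0]*.35+180,u[1]*.35+90)
an=lambda v:np.degrees(np.arctan2(v[1],v[0])).round(1)
bz=read_state()["position"][2]-.080
for n,A,B,z,d in [("brace",(183,183),(383,146),.034,.047),("well",(223,217),(357,193),.034,.0305),("jarbase",(205,299),(368,270),bz,.026),("jarshoulder",(175,360),(388,321),bz+.062,.026)]:
    a,c=toplane(p,f(A),z)[:2],toplane(p,f(B),z)[:2];v=(c-a)/np.linalg.norm(c-a);nn=np.array([v[1],-v[0]])
    print(n,an(v),np.linalg.norm(c-a).round(4),"centre",((a+c)/2+nn*d).round(4))
a,c=toplane(p,f((383,146)),.034),toplane(p,f((412,350)),.034);print("right",an(c-a),np.linalg.norm(c-a))
```

```text
brace -41.0 0.0892 centre [ 0.5359 -0.2594]
well -41.1 0.0606 centre [ 0.5349 -0.2604]
jarbase -40.9 0.0497 centre [ 0.5346 -0.2599]
jarshoulder -40.4 0.0503 centre [ 0.5357 -0.2589]
right -131.3 0.09471247283563003
```

Jar and brace edges agree in yaw (about -41°) and in centre to within 1 mm. Lowering.

```bash
python3 -m jog '0.5 0.4 0 0 0 0 8;0 0 25 0 0 0 8;0 0 30 0 0 0 8;0 0 30 0 0 0 8;0 0 25 0 0 0 8;0 0 12 0 0 0 8;0 0 5 0 0 0 8;0 0 3 0 0 0 8;0 0 3 0 0 0 8;0 0 3 0 0 0 8;0 0 0 0 0 0 8'
python3 - <<'E'
from h import *
go([.5355,-.2577,.090])
E
```

```text
time_s: 18.1
position: [0.5357, -0.2581, 0.1123]
tcp_rot: [[0.78, 0.626, -0.0], [0.626, -0.78, 0.0], [-0.0, -0.0, -1.0]]
force: [0.8, 0.0, -5.2]
opening: 0.181
grasp_force: 30.0
t 18.1 pos [ 0.5357 -0.2581  0.1123] yaw 38.78 q [-36.5  34.9  91.5   0.   53.6  14.7]
shift mm tool [ 0.1 -0.5 22.3]
```

```bash
python3 -m jog '0 0 2 0 0 0 8;0 0 2 0 0 0 8;0 0 2 0 0 0 8;0 0 0 0 0 0 8'|grep -E "pos|force" && python3 -m jog '0 0 2 0 0 0 8;0 0 2 0 0 0 8;0 0 2 0 0 0 8;0 0 0 0 0 0 8'|grep -E "pos|force"
```

```text
position: [0.5357, -0.2581, 0.106]
force: [-0.4, -1.1, -5.2]
grasp_force: 30.0
position: [0.5357, -0.2581, 0.1]
force: [0.3, -0.2, -4.1]
grasp_force: 30.0
```

Base is near 20 mm and inside the well without touching; going on down.

```bash
python3 -m jog '0 0 2 0 0 0 8;0 0 2 0 0 0 8;0 0 2 0 0 0 8;0 0 0 0 0 0 8'|grep -E "pos|force" && python3 -m jog '0 0 1 0 0 0 8;0 0 1 0 0 0 8;0 0 1 0 0 0 8;0 0 0 0 0 0 8'|grep -E "pos|force"
```

```text
position: [0.5357, -0.2581, 0.094]
force: [0.2, 0.4, -4.4]
grasp_force: 30.0
position: [0.5357, -0.2581, 0.0911]
force: [-0.1, 0.3, -4.0]
grasp_force: 30.0
```

```bash
python3 -m jog '0 0 0.7 0 0 0 8;0 0 0.7 0 0 0 8;0 0 0 0 0 0 8'|grep -E "pos|force" && python3 -m jog '0 0 0.5 0 0 0 8;0 0 0 0 0 0 8'|grep -E "time|pos|force"
```

```text
position: [0.5359, -0.2581, 0.0904]
force: [-0.5, 1.1, 0.3]
grasp_force: 30.0
time_s: 20.72
position: [0.536, -0.2581, 0.0901]
force: [-2.5, 2.5, 5.0]
grasp_force: 30.0
```

Seated: weight is off and there is a light push. Unscrewing.

```bash
python3 -m jog '0 0 -0.1 0 0 -0.14 8;0 0 -0.1 0 0 -0.14 8;0 0 -0.1 0 0 -0.14 8;0 0 -0.1 0 0 -0.14 8;0 0 -0.1 0 0 -0.14 8;0 0 -0.1 0 0 -0.14 8' && python3 -m jog '0 0 -0.1 0 0 -0.14 8;0 0 -0.1 0 0 -0.14 8;0 0 -0.1 0 0 -0.14 8;0 0 -0.1 0 0 -0.14 8;0 0 -0.1 0 0 -0.14 8;0 0 0 0 0 -0.1 8;0 0 0 0 0 0 8;0 0 0 0 0 0 8'
python3 - <<'E'
from h import *
go([.5357,-.2581,.09]); print(read_state()["moment"])
p=shot("wrist","w7"); b=cv2.imread("pics/w7.png")
cv2.imwrite("pics/w7c.png",cv2.resize(b[90:300,180:390],(600,600),interpolation=2))
E
```

```text
time_s: 21.48
position: [0.5365, -0.2584, 0.0906]
tcp_rot: [[0.051, 0.999, 0.002], [0.999, -0.05, -0.0], [-0.0, 0.002, -1.0]]
force: [0.7, 2.0, 4.7]
opening: 0.181
grasp_force: 30.1
time_s: 22.48
position: [0.5358, -0.2583, 0.0916]
tcp_rot: [[-0.679, 0.734, 0.0], [0.734, 0.679, -0.001], [-0.001, -0.0, -1.0]]
force: [-2.6, 2.0, 7.7]
opening: 0.182
grasp_force: 30.0
t 22.475 pos [ 0.5358 -0.2583  0.0916] yaw 132.77 q [-36.5  36.6  92.2  -0.   51.1 -79.2]
shift mm tool [0.3 0.1 1.6]
[0.47666523 0.3855846  0.02041671]
```

View pics/w7c.png

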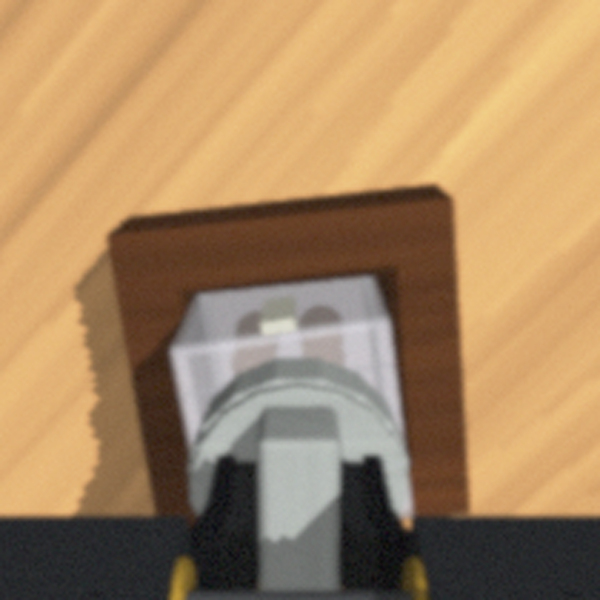

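The white rib now lies under the bar's near end (270,320), so the bar is on the ribs' line, and the jar sits deep in the brace. Lifting straight up.

```bash
python3 -m jog '0 0 -1.5 0 0 0 8;0 0 -2 0 0 0 8;0 0 -3 0 0 0 8;0 0 -4 0 0 0 8;0 0 -5 0 0 0 8;0 0 -5 0 0 0 8;0 0 -5 0 0 0 8;0 0 -4.5 0 0 0 8;0 0 0 0 0 0 8;0 0 0 0 0 0 8'
python3 - <<'E'
from h import *
shot("wrist","w8");shot("scene","s8")
for n in ["jar","cap","jar_mouth"]: print(n,[(c,np.round(d["at"],4).tolist(),round(d["conf"],2)) for c in ("scene","wrist") for d in place_of(c,n)[:4]])
b=cv2.imread("pics/w8.png");a=cv2.imread("pics/s8.png")
q=capture("scene");K,R,t=q["camera_matrix"],q["R"],q["t"];x=K@(R@np.array([.536,-.258,.09])+t);u,v=(x[:2]/x[2]).astype(int)
s=a[max(v-50,0):v+50,max(u-50,0):u+50]
cv2.imwrite("pics/w8c.png",np.hstack([cv2.resize(s,(400,400),interpolation=2),cv2.resize(b[90:300,180:390],(400,400),interpolation=2)]))
E
```

```text
time_s: 23.78
position: [0.5357, -0.2581, 0.1204]
tcp_rot: [[-0.679, 0.734, -0.0], [0.734, 0.679, 0.0], [0.0, -0.0, -1.0]]
force: [0.8, 0.3, -1.2]
opening: 0.182
grasp_force: 30.0
jar [('scene', [0.5328, -0.2577, 0.0075], 0.91), ('wrist', [0.534, -0.2534, 0.0092], 0.95)]
cap [('scene', [0.3432, 0.2128, 0.0007], 0.84), ('scene', [0.337, 0.3086, 0.0], 0.61), ('wrist', [0.5351, -0.2569, 0.1098], 0.66)]
jar_mouth [('scene', [0.5355, -0.2588, 0.0925], 0.61)]
```

View pics/w8c.png

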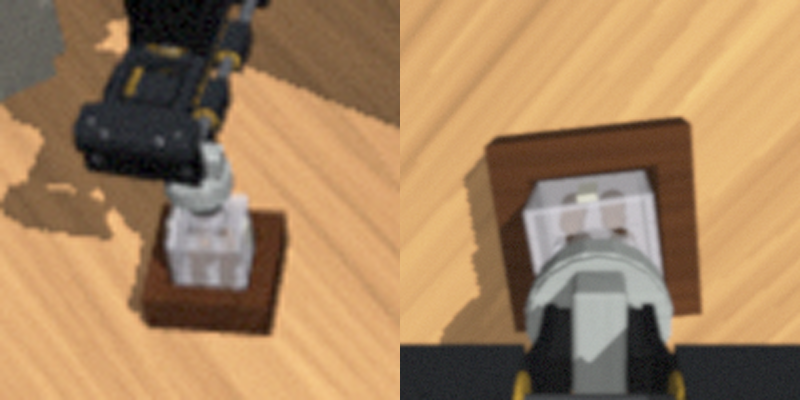

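The jar stays seated with its mouth open, and the cap hangs about 20 mm above it. The force of 1.2 N is close to the cap's weight alone. Handing in.

```bash
python3 -c "
from rig import *
print(hand_in())"
```

```text
the job is handed in; nothing more can be done
None
```

The job is handed in: the jar stands fully down in the brace, and the unscrewed cap is held level about 2 cm above the open mouth. The last pictures and force reading agree with this, but the hand-in returned no verdict.

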